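# Line up rock cores by height for the compression series

### The arm

A 6-joint arm with a two-finger parallel gripper is mounted at the origin on the work surface. World frame = base frame: x ahead of the robot, y to its left, z up, the work surface at z = 0. Lengths are in m, angles in rad, forces in N, time in s.
With the tool pointing down it reaches from about 0.25 to 0.8 m from the base axis. Payload 3.9 kg.
Tool frame: the origin (TCP) lies on the centre line of the jaws, within the pads' length; the fingertips stand 14 mm ahead of it and the grasp point (between the pads) lies 5 mm behind it (ctrl.tip_extent is the z of the fingertips in the tool frame, in m); z points along the fingers, y is the line along which they close (so a half turn about z gives the same grasp; the last joint's range is limited). The gripper opens to 85 mm and grips with 20 to 120 N. Pads are 22 mm wide; open, the fingers measure 114 mm over their backs; the gripper's body (76 mm by 85 mm) begins 54 mm behind the grasp point. The pads swing forward as they close: fully open they stand 13 mm farther back than shut.
Start: joints at [-1.105, 0.26, -0.138, 1.173, 0, 1.571], TCP at [0.236, -0.469, 0.245] pointing down, gripper open.
Joint ranges: [-2.78, 2.78], [-0.83, 1.72], [-1.28, 1.37], [-1.9, 2.12], [-1.57, 1.48], [-3.14, 3.14]. Speed limits (rad/s): [2.57, 2.57, 3.14, 3.14, 3.14, 3.14].

### API

Orientations are given as a unit quaternion [w, x, y, z].
In Python, from cell import ctrl gives the robot as it stands.
- The arm moves only by the shell command python3 -m creep 'ROWS' [FORCE]. ROWS is JSON, a list that holds one entry, the list of rows, each a list of 7 numbers: the finger opening in mm, from 0 to 85.4, then the shift along the tool's x, y, z in mm, then the turn, a rotation vector about the tool's x, y, z in rad. A call has 1 to 12 rows; each row shifts and turns the commanded pose from where the row before left it, along the tool's axes as they then stand; what a row does not reach is not made up. A row lasts 1/12 s, in which the tool goes at most 41.7 mm and 7.16 degrees, less where a joint would pass 70% of its speed; a pose out of reach is approached as far as the arm can. A call is refused whole if a number of a shift passes 41.7 or a number of a turn 0.125, either way. A call with a gripper value outside its range is refused whole. The fingers move at their own pace and stop on an object; FORCE is the grip in N (left out, the last holds). Time passes only in rows, so rows that do not move let the fingers close. It gives the time, the measured TCP pose, the force, the opening and the grip force at its end, in the units of the state.
- ctrl.sense(): the state, without advancing time (a new reading comes with each control period).
- ctrl.snapshot(name): name is "scene" or "top" or "wrist"; returns a dict with "frame" (480x640x3 uint8, red, green, blue), "camera_matrix" (3x3 intrinsics, pixels), "world_from_camera" (4x4, takes a point from camera to world coordinates). Camera axes: x right, y up, looking along -z (the intrinsics and any distortion apply to the point x, -y, -z); pixel columns grow to the right and rows downward; lengths in m; the calibration is good to about 2 mm. A picture is of the moment at which its call begins. There is no depth.
- ctrl.finish_job(): hands the job in; it is judged then, once.
The state is a dict: "t": time; "qpos": joint angles; "joint_vel": joint speeds; "effort": joint torques, N m; "position": TCP position; "orientation": TCP orientation; "contact_force": force on the tool from outside, world axes, zero at the start; "moment": the same for the moment, N m; "opening": opening from 0.0 (shut) to 1.0 (fully open); "gripper_force": force on a finger pad.
Only numpy, scipy, OpenCV 4.12 (cv2) and the standard library are available. Lean on these libraries where they do the work, as an engineer would, in place of code of your own. Each camera call takes 0.05 s, during which the arm holds its last target. There are 200 camera calls.

### The job

The four rock cores are to be crushed in order of length: stand them upright on the white seats of the steel rail, one centred on each seat, the shortest on the seat next to the red end block and each next one taller, up to the tallest beside the grey block. Set each core down gently rather than dropping it, and do not knock over the little amber bottle that stands among them.

Things in the scene. Friction and masses are not known exactly. Their poses are not given: they have to be found in the camera images.
- core_40: A solid rock core cut square at both ends, sandy brown with a pale and two dark bands, 45 mm in diameter and 40 mm tall, about 160 g, standing loose and upright on the bench: the shortest of four that differ only in height. Origin at the centre of its underside, z up its axis; yaw means nothing.
- core_60: A solid rock core cut square at both ends, sandy brown with a pale and two dark bands, 45 mm in diameter and 60 mm tall, about 240 g, standing loose and upright on the bench: the second shortest of four that differ only in height. Origin at the centre of its underside, z up its axis; yaw means nothing.
- core_80: A solid rock core cut square at both ends, sandy brown with a pale and two dark bands, 45 mm in diameter and 80 mm tall, about 320 g, standing loose and upright on the bench: the second tallest of four that differ only in height. Origin at the centre of its underside, z up its axis; yaw means nothing.
- core_100: A solid rock core cut square at both ends, sandy brown with a pale and two dark bands, 45 mm in diameter and 100 mm tall, about 400 g, standing loose and upright on the bench: the tallest of four that differ only in height. Origin at the centre of its underside, z up its axis; yaw means nothing.
- seat_a: White disc seat, 56 mm in diameter, 3 mm thick, fixed on the dark steel rail: one end of the row. Seats a, b, c, d follow along the rail in this order, 85 mm apart, a towards -y. Origin at the centre of its underside, 12 mm above the bench; its top face is 15 mm above the bench. Its y axis runs along the rail, x across it.
- seat_b: White disc seat, 56 mm in diameter, 3 mm thick, fixed on the dark steel rail: second from end a. The fixed rail is 430 mm long, 60 mm wide, 12 mm high; its place and turn differ at every start. Origin at the centre of its underside, 12 mm above the bench; its top face is 15 mm above the bench. Its y axis runs along the rail, x across it.
- seat_c: White disc seat, 56 mm in diameter, 3 mm thick, fixed on the dark steel rail: second from end d. Origin at the centre of its underside, 12 mm above the bench; its top face is 15 mm above the bench. Its y axis runs along the rail, x across it.
- seat_d: White disc seat, 56 mm in diameter, 3 mm thick, fixed on the dark steel rail: the other end of the row. Origin at the centre of its underside, 12 mm above the bench; its top face is 15 mm above the bench. Its y axis runs along the rail, x across it.
- stop_red: Red end block, 60 mm across the rail, 20 mm along it and 15 mm high, fixed on top of one end of the rail, 72 mm (centre to centre) beyond the last seat there, which is seat a at some starts and seat d at others. A grey block of the same size stands at the other end. Origin at the centre of its underside, 12 mm above the bench.
- bottle: Small amber bottle with a blue cap, 32 mm in diameter, 75 mm tall, about 60 g, standing loose and upright among the cores. Not to be knocked over. Origin at the centre of its underside, z up.

How it is judged:
At the end, for the whole second after the job is handed in: Counting from the seat beside the red block, the 40, 60, 80 and 100 mm cores each stand on their own seat, centre within 12 mm of the seat's centre, underside on the seat's top face (within about 5 mm), upright within 0.1 rad, released and at rest (((horizontal distance between stop_red and seat_a below 0.12 m and horizontal distance between core_40 and seat_a below 0.012 m and z of core_40 in the frame of seat_a between -0.001 and 0.008 m and horizontal distance between core_60 and seat_b below 0.012 m and z of core_60 in the frame of seat_b between -0.001 and 0.008 m and horizontal distance between core_80 and seat_c below 0.012 m and z of core_80 in the frame of seat_c between -0.001 and 0.008 m and horizontal distance between core_100 and seat_d below 0.012 m and z of core_100 in the frame of seat_d between -0.001 and 0.008 m) or (horizontal distance between stop_red and seat_d below 0.12 m and horizontal distance between core_40 and seat_d below 0.012 m and z of core_40 in the frame of seat_d between -0.001 and 0.008 m and horizontal distance between core_60 and seat_c below 0.012 m and z of core_60 in the frame of seat_c between -0.001 and 0.008 m and horizontal distance between core_80 and seat_b below 0.012 m and z of core_80 in the frame of seat_b between -0.001 and 0.008 m and horizontal distance between core_100 and seat_a below 0.012 m and z of core_100 in the frame of seat_a between -0.001 and 0.008 m)) and angle between each of core_40, core_60, core_80, core_100's own z axis and vertical below 0.1 rad and linear speed of each of core_40, core_60, core_80, core_100 below 0.02 m/s and angular speed of each of core_40, core_60, core_80, core_100 below 0.2 rad/s); the robot touches nothing.
It fails at once if the amber bottle is knocked over (angle between bottle's own z axis and vertical above 0.5 rad).
It fails at once if a core is dropped or slammed onto a seat (still faster than 0.4 m/s within 17 mm of the seat's top) ((linear speed of core_40 above 0.4 m/s and ((horizontal distance between core_40 and seat_a below 0.04 m and z of core_40 in the frame of seat_a below 0.02 m) or (horizontal distance between core_40 and seat_b below 0.04 m and z of core_40 in the frame of seat_b below 0.02 m) or (horizontal distance between core_40 and seat_c below 0.04 m and z of core_40 in the frame of seat_c below 0.02 m) or (horizontal distance between core_40 and seat_d below 0.04 m and z of core_40 in the frame of seat_d below 0.02 m))) or (linear speed of core_60 above 0.4 m/s and ((horizontal distance between core_60 and seat_a below 0.04 m and z of core_60 in the frame of seat_a below 0.02 m) or (horizontal distance between core_60 and seat_b below 0.04 m and z of core_60 in the frame of seat_b below 0.02 m) or (horizontal distance between core_60 and seat_c below 0.04 m and z of core_60 in the frame of seat_c below 0.02 m) or (horizontal distance between core_60 and seat_d below 0.04 m and z of core_60 in the frame of seat_d below 0.02 m))) or (linear speed of core_80 above 0.4 m/s and ((horizontal distance between core_80 and seat_a below 0.04 m and z of core_80 in the frame of seat_a below 0.02 m) or (horizontal distance between core_80 and seat_b below 0.04 m and z of core_80 in the frame of seat_b below 0.02 m) or (horizontal distance between core_80 and seat_c below 0.04 m and z of core_80 in the frame of seat_c below 0.02 m) or (horizontal distance between core_80 and seat_d below 0.04 m and z of core_80 in the frame of seat_d below 0.02 m))) or (linear speed of core_100 above 0.4 m/s and ((horizontal distance between core_100 and seat_a below 0.04 m and z of core_100 in the frame of seat_a below 0.02 m) or (horizontal distance between core_100 and seat_b below 0.04 m and z of core_100 in the frame of seat_b below 0.02 m) or (horizontal distance between core_100 and seat_c below 0.04 m and z of core_100 in the frame of seat_c below 0.02 m) or (horizontal distance between core_100 and seat_d below 0.04 m and z of core_100 in the frame of seat_d below 0.02 m)))).
It also fails if it takes over 115 s, if anything falls off the work surface, if the arm or the gripper's body presses on something with over 40 N, if the wrist force passes 120 N, or if a joint passes its speed limit or range.

## Working session

There is one attempt and no reset: what is moved stays moved. The work goes in short steps, Python scripts to look and compute and a shell command to move; the robot and the scene stay as the last step left them, time stands still between calls to the robot, and variables do not carry over. Pictures are saved under pics/ and viewed, at most 14 in all, crops included, and the job is handed in when it is done.

```bash
ls; mkdir -p pics; python3 - <<'E'
from cell import ctrl
import cv2
s=ctrl.sense();print(s)
for n in("scene","top"):
    d=ctrl.snapshot(n);cv2.imwrite(f"pics/{n}0.png",d["frame"][:,:,::-1]);print(n,d["camera_matrix"],d["world_from_camera"],[k for k in d])
E
```

```text
pics
{'t': 0.0, 'qpos': array([-1.10499592e+00,  2.60653663e-01, -1.39375853e-01,  1.17272638e+00,
       -6.39187172e-06,  1.57079111e+00]), 'joint_vel': array([-0.00059553, -0.00033707, -0.00094036,  0.00205393, -0.00102931,
       -0.00177679]), 'effort': array([ 6.07205993e-05, -4.05680895e+01,  2.53920525e+01,  1.88034814e-02,
       -1.32903260e-04, -3.63774845e-06]), 'position': array([ 0.23549549, -0.46847133,  0.24447825]), 'orientation': array([-9.52593677e-04,  9.73000050e-01,  2.30802823e-01, -2.29241641e-04]), 'contact_force': array([ 0.51234984,  1.24637515, -0.22026205]), 'moment': array([-0.01863213,  0.00795694,  0.01413605]), 'gripper_force': 0.0, 'opening': 0.9980955769937387}
scene [[578.59418724   0.         323.58098993]
 [  0.         578.59418724 238.39394794]
 [  0.           0.           1.        ]] [[ 0.80765679 -0.33867978  0.48268678  1.04598902]
 [ 0.58964791  0.46053088 -0.66349578 -0.68108225]
 [ 0.00242044  0.82049212  0.57165271  0.65398498]
 [ 0.          0.          0.          1.        ]] ['frame', 'camera_matrix', 'world_from_camera']
top [[441.27452517   0.         326.12777939]
 [  0.         441.27452517 233.55595555]
 [  0.           0.           1.        ]] [[-0.02675394  0.99815667 -0.05447463  0.50455936]
 [-0.99963664 -0.02689329 -0.00182641  0.02424495]
 [-0.00328805  0.05440598  0.99851348  1.07249416]
 [ 0.          0.          0.          1.        ]] ['frame', 'camera_matrix', 'world_from_camera']
```

View pics/scene0.png

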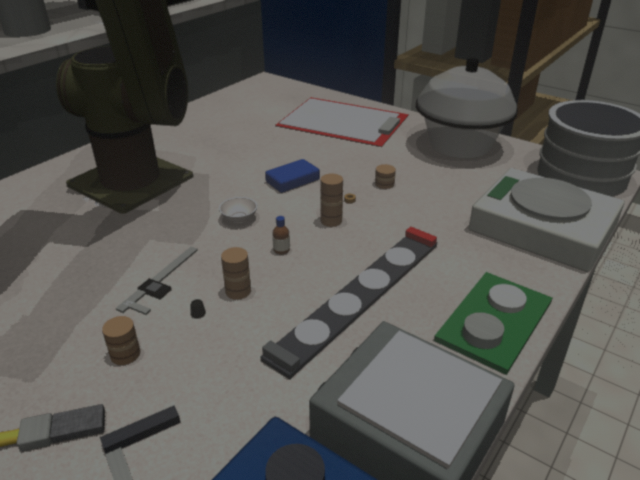

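View pics/top0.png

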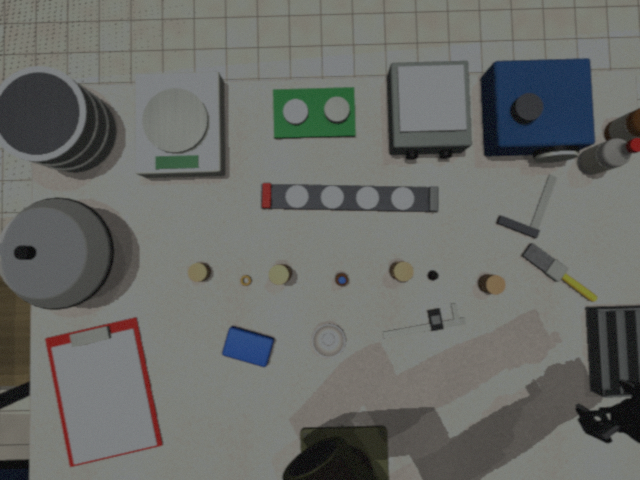

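The scene view shows four cores at (385,176), (331,200), (236,273) and (121,340), the bottle at (281,236), and the red block at (421,237). In the top view the cores are at (198,272), (279,274), (402,271) and (491,284), the bottle is at (342,280), and the red block is on the left (+y, seat d) at (266,196).

```bash
python3 - <<'E'
import cv2,numpy as np
S=cv2.imread("pics/scene0.png");T=cv2.imread("pics/top0.png")
rows=[]
for im,cs in((S,[(385,176),(331,200),(236,273),(121,340)]),(T,[(198,272),(279,274),(402,271),(491,284)])):
    rows.append(np.hstack([cv2.resize(im[y-32:y+32,x-32:x+32],(200,200),interpolation=cv2.INTER_NEAREST) for x,y in cs]))
cv2.imwrite("pics/z.png",np.clip(np.vstack(rows)*1.5,0,255).astype('uint8'))
for n,im,cs in(("S",S,[(385,176),(331,200),(236,273),(121,340)]),("T",T,[(198,272),(279,274),(402,271),(491,284)])):
    h=cv2.cvtColor(im,cv2.COLOR_BGR2HSV);m=cv2.inRange(h,(5,70,30),(25,255,255))
    k,l,st,c=cv2.connectedComponentsWithStats(m)
    for i in range(1,k):
        if 150<st[i,4]<3000: print(n,st[i],c[i].round(1))
    for x,y in cs: print(h[y-30:y+31:4,x].tolist())
E
```

```text
S [ 478    0   45   82 1688] [504.5  37.9]
S [ 394   45   73   31 1218] [426.9  61.4]
S [376 165  19  14 210] [385.3 171. ]
S [321 174  22  31 507] [332.  187.6]
S [322 204  19  22 320] [331.6 214.8]
S [ 222  247   28   52 1067] [235.8 271.7]
S [ 103  316   36   49 1309] [120.8 339.7]
[[17, 18, 126], [17, 18, 126], [17, 18, 125], [16, 22, 125], [14, 22, 125], [15, 96, 114], [15, 96, 114], [16, 86, 74], [17, 71, 65], [14, 73, 66], [14, 76, 64], [13, 20, 117], [15, 20, 126], [19, 16, 125], [15, 20, 126], [15, 20, 125]]
[[15, 20, 125], [15, 84, 115], [15, 95, 115], [16, 95, 113], [15, 78, 65], [14, 78, 65], [15, 74, 62], [14, 75, 65], [15, 74, 69], [17, 73, 70], [16, 73, 66], [15, 78, 65], [14, 71, 61], [13, 73, 66], [14, 54, 71], [17, 18, 125]]
[[17, 18, 125], [15, 70, 117], [16, 96, 114], [15, 96, 114], [16, 98, 114], [15, 88, 75], [16, 76, 64], [14, 81, 63], [14, 84, 64], [17, 66, 73], [15, 80, 64], [15, 80, 64], [13, 76, 54], [14, 82, 65], [16, 41, 81], [26, 14, 126]]
[[40, 9, 84], [17, 19, 124], [15, 101, 114], [16, 101, 114], [16, 99, 113], [16, 101, 114], [16, 100, 107], [16, 89,
[... 566 characters left out ...]
], [36, 10, 125], [53, 8, 127], [45, 8, 126], [20, 19, 120], [22, 52, 108], [31, 58, 127], [29, 63, 126], [31, 59, 125], [30, 60, 123], [25, 51, 121], [26, 14, 125], [30, 10, 123], [42, 10, 128], [70, 6, 126], [60, 6, 129]]
[[48, 10, 127], [53, 8, 127], [48, 10, 130], [54, 10, 129], [30, 8, 126], [19, 51, 106], [24, 73, 123], [24, 77, 123], [25, 75, 123], [24, 77, 123], [22, 58, 97], [19, 16, 125], [53, 8, 125], [45, 8, 127], [43, 14, 127], [35, 12, 127]]
[[39, 14, 127], [35, 12, 127], [40, 12, 126], [42, 10, 125], [40, 12, 128], [23, 33, 92], [18, 98, 125], [18, 100, 123], [19, 97, 124], [18, 96, 125], [20, 20, 114], [47, 14, 129], [34, 14, 125], [40, 12, 127], [45, 16, 129], [47, 14, 130]]
```

View pics/z.png

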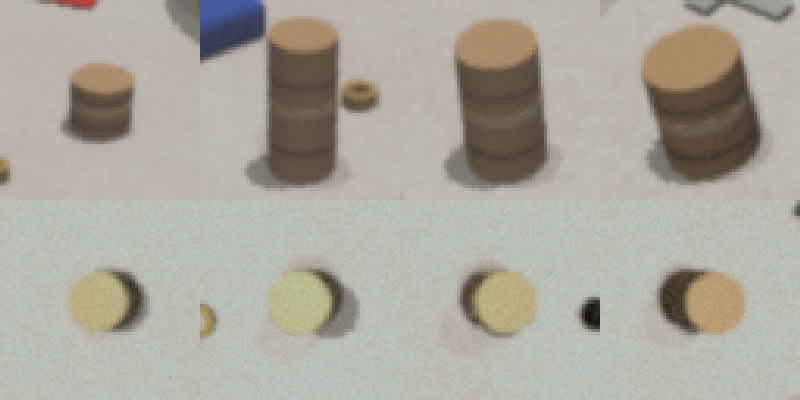

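The crops show all four cores upright. Each lit top face (bright, V>95) separates cleanly from its darker sides in both views, so I can triangulate the top-face centres. I'll do the same for the seats, red block and bottle cap.

```bash
cat > h.py <<'E'
import numpy as np,cv2
from cell import ctrl
def ray(d,uv):
    K=d["camera_matrix"];M=d["world_from_camera"]
    p=np.linalg.inv(K)@[uv[0],uv[1],1];v=M[:3,:3]@[p[0],-p[1],-p[2]]
    return M[:3,3],v/np.linalg.norm(v)
def plane(d,uv,z):
    o,v=ray(d,uv);return o+v*(z-o[2])/v[2]
def tri(a,ua,b,ub):
    (o1,v1),(o2,v2)=ray(a,ua),ray(b,ub)
    s=np.linalg.lstsq(np.c_[v1,-v2],o2-o1,rcond=None)[0]
    p,q=o1+v1*s[0],o2+v2*s[1];return (p+q)/2,np.linalg.norm(p-q)
def blobs(d,lo,hi,amin,amax,box=(0,0,640,480)):
    h=cv2.cvtColor(d["frame"],cv2.COLOR_RGB2HSV);m=cv2.inRange(h,lo,hi)
    r=np.zeros_like(m);x0,y0,x1,y1=box;r[y0:y1,x0:x1]=m[y0:y1,x0:x1]
    out=[]
    for c in cv2.findContours(r,cv2.RETR_EXTERNAL,cv2.CHAIN_APPROX_NONE)[0]:
        if amin<cv2.contourArea(c)<amax and len(c)>4:
            e=cv2.fitEllipse(c);out.append((np.array(e[0]),e[1],e[2],cv2.contourArea(c)))
    return sorted(out,key=lambda o:o[0][0])
E
python3 - <<'E'
from h import *
np.set_printoptions(precision=4,suppress=True)
S=ctrl.snapshot("scene");T=ctrl.snapshot("top")
for nm,a,b in[("core",((8,50,92),(22,255,255),80,2000,(90,150,400,350)),((14,40,100),(34,255,255),120,800,(180,250,520,300))),
 ("seat",((0,0,135),(180,45,255),150,3000,(270,225,435,365)),((0,0,140),(180,45,255),200,1000,(272,184,430,212))),
 ("red",((0,120,60),(180,255,255),60,2000,(395,220,445,255)),((0,110,60),(180,255,255),60,2000,(255,175,280,215))),
 ("cap",((105,90,40),(130,255,255),10,200,(265,205,300,240)),((95,90,40),(130,255,255),10,200,(325,265,360,300)))]:
    A=blobs(S,*a);B=blobs(T,*b)
    print(nm,len(A),len(B));print([ (o[0].round(1).tolist(),np.round(o[1],1).tolist()) for o in A],[ (o[0].round(1).tolist(),np.round(o[1],1).tolist()) for o in B])
    A=A[::-1] # scene right = top left
    if len(A)==len(B):
        for p,q in zip(A,B):print(*tri(S,p[0],T,q[0]))
E
```

```text
core 4 4
[([117.1, 325.9], [18.8, 31.4]), ([233.9, 254.5], [15.0, 25.7]), ([331.5, 178.3], [10.1, 21.5]), ([385.4, 168.5], [8.8, 18.9])] [([196.6, 271.9], [17.4, 19.0]), ([278.1, 274.3], [18.7, 19.9]), ([403.3, 270.8], [18.6, 19.7]), ([495.8, 284.4], [18.1, 19.0])]
[0.48   0.3301 0.0432] 0.00100502498935798
[0.4713 0.1338 0.1027] 0.0008603911503350634
[ 0.4708 -0.1439  0.0824] 0.0006616639317257718
[ 0.434  -0.3559  0.0624] 0.001805567150176581
seat 0 0
[] []
red 1 1
[([421.2, 234.6], [7.0, 35.5])] [([266.2, 196.0], [8.5, 29.9])]
[0.6572 0.1681 0.0254] 0.004315638422543401
cap 1 1
[([279.9, 219.3], [6.1, 7.5])] [([341.8, 279.9], [6.1, 6.4])]
[ 0.4543 -0.0059  0.0738] 0.0016809892220846436
```

Heights come out at 43, 103, 82 and 62 mm, so from +y to -y the cores are 40, 100, 80 and 60, with a bias of about +2.5 mm. Next the seats, with a lower brightness threshold.

```bash
python3 - <<'E'
from h import *
np.set_printoptions(precision=4,suppress=True)
S=ctrl.snapshot("scene");T=ctrl.snapshot("top")
f=lambda d,u,v:cv2.cvtColor(d["frame"],cv2.COLOR_RGB2HSV)[v,u]
print(f(S,312,332),f(S,345,303),f(T,297,197),f(T,368,198),f(T,315,197),f(S,328,318))
A=[o for o in blobs(S,(0,0,105),(180,60,255),100,1200,(280,240,420,350))][::-1];B=blobs(T,(0,0,100),(180,60,255),200,1000,(274,186,428,211))
for X in(A,B):print([ (o[0].round(1).tolist(),np.round(o[1],1).tolist()) for o in X])
if len(A)==len(B):
    for p,q in zip(A,B):
        print(*tri(S,p[0],T,q[0]),plane(T,q[0],.015)[:2],plane(S,p[0],.015)[:2])
for z,u in zip((.04,.1,.08,.06),blobs(T,(14,40,100),(34,255,255),120,800,(180,250,520,300))):print("T",plane(T,u[0],z)[:2])
for z,u in zip((.06,.08,.1,.04),blobs(S,(8,50,92),(22,255,255),80,2000,(90,150,400,350))):print("S",z,plane(S,u[0],z)[:2])
E
```

```text
[110   6 129] [105   4 129] [ 84  10 128] [ 95  12 130] [114  18  69] [110  13  59]
[([401.2, 342.0], [18.3, 38.0])]
[([296.5, 196.1], [21.4, 22.1]), ([331.8, 196.5], [21.6, 22.2]), ([367.0, 197.3], [21.8, 22.1]), ([402.2, 197.8], [21.8, 22.3])]
T [0.4796 0.3306]
T [0.4709 0.1341]
T [ 0.4702 -0.1446]
T [ 0.4333 -0.3576]
S 0.06 [ 0.4324 -0.3542]
S 0.08 [ 0.4686 -0.1415]
S 0.1 [0.4687 0.1383]
S 0.04 [0.4773 0.3359]
```

```bash
sed -i 's/RETR_EXTERNAL/RETR_LIST/' h.py; python3 - <<'E'
from h import *
np.set_printoptions(precision=4,suppress=True)
S=ctrl.snapshot("scene");T=ctrl.snapshot("top")
A=[o for o in blobs(S,(0,0,105),(180,60,255),250,1200,(280,240,420,350)) if 1.3<o[1][1]/o[1][0]<2 ][::-1];B=blobs(T,(0,0,100),(180,60,255),200,1000,(274,186,428,211))
for X in(A,B):print([ (o[0].round(1).tolist(),np.round(o[1],1).tolist()) for o in X])
for q in B:print(plane(T,q[0],.015)[:2])
for p in A:print(plane(S,p[0],.015)[:2])
if len(A)==len(B):
    for p,q in zip(A,B): print(*tri(S,p[0],T,q[0]))
W=ctrl.snapshot("wrist");print(W["camera_matrix"],W["world_from_camera"])
E
```

```text
[]
[([296.5, 196.1], [21.3, 22.2]), ([331.8, 196.5], [21.6, 22.2]), ([367.0, 197.2], [21.8, 22.0]), ([402.3, 197.8], [21.8, 22.4])]
[0.6546 0.0951]
[0.6512 0.0101]
[ 0.6472 -0.0747]
[ 0.6436 -0.1595]
[[403.4987   0.     320.4438]
 [  0.     403.4987 240.2603]
 [  0.       0.       1.    ]] [[ 0.4488  0.8595  0.2445  0.2972]
 [-0.8936  0.4319  0.1221 -0.4379]
 [-0.0007 -0.2733  0.9619  0.3734]
 [ 0.      0.      0.      1.    ]]
```

```bash
python3 - <<'E'
from h import *
np.set_printoptions(precision=4,suppress=True)
S=ctrl.snapshot("scene");T=ctrl.snapshot("top")
A=[]
for c in[(400,257),(374,279),(345,304),(312,332)]:
    x,y=c;o=max(blobs(S,(0,0,100),(180,90,255),60,1300,(x-21,y-15,x+22,y+16)),key=lambda o:-np.hypot(*(o[0]-c)));A.append(o)
B=blobs(T,(0,0,100),(180,60,255),200,1000,(274,186,428,211))
for p,q in zip(A,B): print(p[0],p[1],*tri(S,p[0],T,q[0]),plane(S,p[0],.015)[:2])
E
```

```text
[395.7543 253.3471] (18.75991439819336, 38.570194244384766) [0.6509 0.093  0.0232] 0.005920084553759805 [0.6436 0.1009]
[370.539  276.3391] (20.336589813232422, 38.98390197753906) [0.6485 0.0089 0.022 ] 0.004388489334862887 [0.6424 0.015 ]
[341.9023 301.7796] (22.23955535888672, 39.08688735961914) [ 0.6451 -0.0751  0.0206] 0.003315936392932267 [ 0.6403 -0.0708]
[309.5922 330.123 ] (24.683074951171875, 40.13582992553711) [ 0.6418 -0.1594  0.0197] 0.0028867481400842265 [ 0.6376 -0.1564]
```

Seat spacing in the top view is exactly 85 mm, which matches the text. The scene-view seat fits include some bench pixels, so I'll recheck seat position and height with the wrist camera. First I'll turn the tool so the jaws close across the rail, which makes tool x run along the rail.

```bash
python3 -m creep '[[[85,0,0,0,0,0,-0.0885],[85,0,0,0,0,0,-0.0885],[85,0,0,0,0,0,-0.0885],[85,0,0,0,0,0,-0.0885],[85,0,0,0,0,0,-0.0885],[85,0,0,0,0,0,-0.0885],[85,0,0,0,0,0,-0.0885],[85,0,0,0,0,0,-0.0885],[85,0,0,0,0,0,-0.0885],[85,0,0,0,0,0,-0.0885],[85,0,0,0,0,0,-0.0885],[85,0,0,0,0,0,-0.0885]]]' 80
cat > go.py <<'E'
import sys
from h import *
from scipy.spatial.transform import Rotation as R
s=ctrl.sense();q=s["orientation"];r=R.from_quat(np.r_[q[1:],q[0]])
print("pos",s["position"].round(4),"tool axes",r.as_matrix().round(3).tolist(),"open",round(s["opening"],3),"grip",round(s["gripper_force"],1),"t",s["t"])
if len(sys.argv)>3: print("delta tool mm",(r.inv().apply(np.array(sys.argv[1:4],float)-s["position"])*1000).round(1))
E
python3 go.py 0.4335 -0.357 0.20
```

```text
t: 1.55
position: [0.2358, -0.4691, 0.2453]
orientation: [0.0, 0.721, 0.693, 0.0]
contact_force: [0.5, 0.3, 0.3]
opening: 0.994
gripper_force: 0.0
pos [ 0.2358 -0.4691  0.2453] tool axes [[0.039, 0.999, 0.0], [0.999, -0.039, -0.0], [-0.0, 0.0, -1.0]] open 0.994 grip 0.0 t 1.55
delta tool mm [119.6 193.2  45.4]
```

```bash
python3 -m creep '[[[85,10,16,4,0,0,0],[85,12,19,5,0,0,0],[85,12,20,5,0,0,0],[85,12,20,5,0,0,0],[85,12,20,5,0,0,0],[85,12,20,5,0,0,0],[85,12,20,5,0,0,0],[85,12,20,5,0,0,0],[85,10,16,4,0,0,0],[85,9,14,2,0,0,0],[85,6,8,0,0,0,0],[85,0,0,0,0,0,0]]]'
python3 go.py 0.4335 -0.357 0.20
python3 - <<'E'
from h import *
W=ctrl.snapshot("wrist");cv2.imwrite("pics/w1.png",W["frame"][:,:,::-1]);print(W["world_from_camera"].round(4).tolist())
E
```

```text
t: 2.55
position: [0.4351, -0.3575, 0.2002]
orientation: [0.0, 0.721, 0.693, 0.0]
contact_force: [-0.1, -0.9, 1.2]
opening: 0.997
gripper_force: 0.0
pos [ 0.4351 -0.3575  0.2002] tool axes [[0.041, 0.999, 0.0], [0.999, -0.041, 0.0], [0.0, 0.0, -1.0]] open 0.997 grip 0.0 t 2.55
delta tool mm [ 0.5 -1.6  0.2]
[[0.9992, 0.0394, 0.011, 0.4375], [-0.0409, 0.9613, 0.2724, -0.2884], [0.0002, -0.2726, 0.9621, 0.3284], [0.0, 0.0, 0.0, 1.0]]
```

View pics/w1.png

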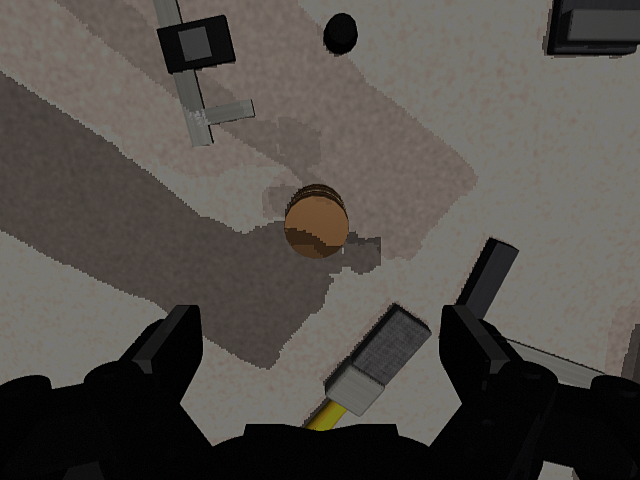

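The wrist view shows core_60's top face centred at about (317,226), partly shadowed. The brush at (375,360) lies nearby on the -y side. I'll cast that ray, then check for the brush under the fingers.

```bash
python3 - <<'E'
from h import *
W=ctrl.snapshot("wrist");T=ctrl.snapshot("top")
print(plane(W,(317,226),.06),tri(W,(317,226),T,(495.8,284.4)))
for p in[(398,304),(430,328),(328,395),(490,238)]:print("brush/hammer",plane(W,p,.02).round(3))
E
```

```text
[ 0.43134536 -0.35490282  0.06      ] (array([ 0.43288622, -0.35232182,  0.07264199]), np.float64(0.0027837361983914784))
brush/hammer [ 0.495 -0.434  0.02 ]
brush/hammer [ 0.522 -0.458  0.02 ]
brush/hammer [ 0.434 -0.52   0.02 ]
brush/hammer [ 0.567 -0.38   0.02 ]
```

```bash
python3 -m creep '[[[85,1,-1.5,10,0,0,0],[85,1,-1.5,18,0,0,0],[85,0,0,20,0,0,0],[85,0,0,20,0,0,0],[85,0,0,20,0,0,0],[85,0,0,20,0,0,0],[85,0,0,20,0,0,0],[85,0,0,14,0,0,0],[85,0,0,10,0,0,0],[85,0,0,6,0,0,0],[85,0,0,4,0,0,0],[85,0,0,0,0,0,0]]]'
python3 -m creep '[[[40,0,0,0,0,0,0],[40,0,0,0,0,0,0],[40,0,0,0,0,0,0],[40,0,0,0,0,0,0],[40,0,0,0,0,0,0],[40,0,0,0,0,0,0],[40,0,0,0,0,0,0],[40,0,0,0,0,0,0],[40,0,0,0,0,0,0],[40,0,0,0,0,0,0]]]' 80
python3 go.py 0.6512 0.0101 0.19
```

```text
t: 3.7
position: [0.4305, -0.3566, 0.0381]
orientation: [-0.0, 0.722, 0.692, -0.0]
contact_force: [0.3, 0.4, 0.7]
opening: 0.994
gripper_force: 0.0
t: 4.53
position: [0.4316, -0.3569, 0.0395]
orientation: [0.001, 0.722, 0.692, 0.0]
contact_force: [0.5, 1.0, 6.3]
opening: 0.499
gripper_force: 80.6
pos [ 0.4316 -0.3569  0.0395] tool axes [[0.043, 0.999, 0.002], [0.999, -0.043, -0.001], [-0.001, 0.002, -1.0]] open 0.499 grip 80.6 t 4.5333
delta tool mm [ 375.8  203.9 -150.7]
```

```bash
python3 -m creep '[[[40,0,0,-5,0,0,0],[40,0,0,-10,0,0,0],[40,0,0,-15,0,0,0],[40,0,0,-20,0,0,0],[40,0,0,-20,0,0,0],[40,0,0,-20,0,0,0],[40,0,0,-20,0,0,0],[40,0,0,-20,0,0,0],[40,0,0,-12,0,0,0],[40,0,0,-6,0,0,0],[40,0,0,-2,0,0,0],[40,0,0,0,0,0,0]]]'
python3 -m creep '[[[40,10,10,0,0,0,0],[40,20,20,0,0,0,0],[40,24,24,0,0,0,0],[40,24,24,0,0,0,0],[40,24,24,0,0,0,0],[40,24,24,0,0,0,0],[40,24,24,0,0,0,0],[40,24,20,0,0,0,0],[40,24,16,0,0,0,0],[40,24,11,0,0,0,0],[40,24,6,0,0,0,0],[40,24,0,0,0,0,0]]]'
python3 -m creep '[[[40,24,0,0,0,0,0],[40,24,0,0,0,0,0],[40,24,0,0,0,0,0],[40,20,0,0,0,0,0],[40,14,0,0,0,0,0],[40,0,0,0,0,0,0],[40,0,0,0,0,0,0]]]'
python3 go.py 0.6512 0.0101 0.19
python3 - <<'E'
from h import *
W=ctrl.snapshot("wrist");cv2.imwrite("pics/w2.png",W["frame"][:,:,::-1])
E
```

```text
t: 5.53
position: [0.4307, -0.3562, 0.1884]
orientation: [-0.0, 0.722, 0.692, -0.0]
contact_force: [-0.1, -0.3, -2.9]
opening: 0.502
gripper_force: 81.3
t: 6.53
position: [0.6462, -0.093, 0.1861]
orientation: [-0.001, 0.722, 0.692, -0.0]
contact_force: [-0.4, 0.3, -2.2]
opening: 0.497
gripper_force: 81.5
t: 7.12
position: [0.6493, 0.0114, 0.1872]
orientation: [-0.0, 0.722, 0.692, -0.001]
contact_force: [-0.4, -0.6, -1.9]
opening: 0.497
gripper_force: 81.5
pos [0.6493 0.0114 0.1872] tool axes [[0.041, 0.999, -0.002], [0.999, -0.041, -0.001], [-0.001, -0.002, -1.0]] open 0.497 grip 81.5 t 7.1167
delta tool mm [-1.2  1.9 -2.8]
```

View pics/w2.png

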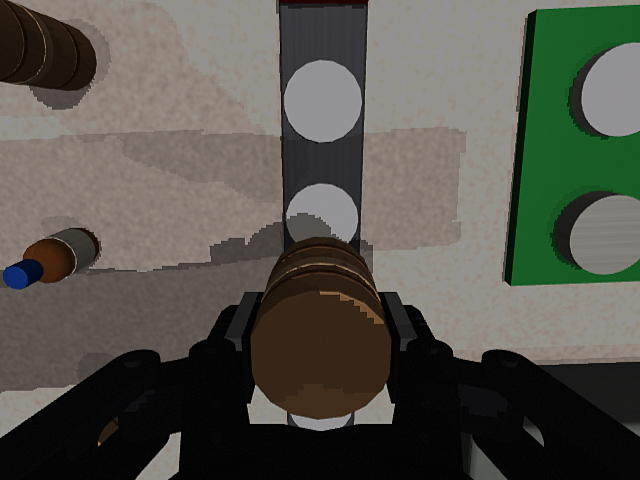

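The wrist view shows core_60 held at (320,330), seat d at (322,101), seat c partly hidden at (321,218), and the bottle well clear at left.

```bash
python3 - <<'E'
from h import *
W=ctrl.snapshot("wrist");T=ctrl.snapshot("top")
o=[b for b in blobs(W,(0,0,120),(180,40,255),2500,8000,(284,40,362,160))]
for b in o:
    print(b[0],b[1]);print(plane(W,b[0],.015),tri(W,b[0],T,(296.5,196.1)))
E
```

```text
[322.01522827  99.46088409] (76.52945709228516, 80.92901611328125)
[0.65351391 0.09738245 0.015     ] (array([0.65355275, 0.0958447 , 0.02201859]), np.float64(0.0022567578893373475))
```

```bash
python3 -m creep '[[[40,-0.5,1,6,0,0,0],[40,-0.5,0.5,12,0,0,0],[40,0,0,18,0,0,0],[40,0,0,20,0,0,0],[40,0,0,20,0,0,0],[40,0,0,16,0,0,0],[40,0,0,12,0,0,0],[40,0,0,8,0,0,0],[40,0,0,6,0,0,0],[40,0,0,5,0,0,0],[40,0,0,4,0,0,0],[40,0,0,0,0,0,0]]]'
python3 go.py 0.6512 0.0105 0.0545
```

```text
t: 8.27
position: [0.6511, 0.0094, 0.0609]
orientation: [-0.0, 0.722, 0.692, -0.0]
contact_force: [-0.1, -0.1, -2.6]
opening: 0.498
gripper_force: 81.5
pos [0.6511 0.0094 0.0609] tool axes [[0.043, 0.999, -0.0], [0.999, -0.043, -0.0], [-0.0, -0.0, -1.0]] open 0.498 grip 81.5 t 8.2667
delta tool mm [1.1 0.  6.4]
```

```bash
python3 -m creep '[[[40,0.5,0,2,0,0,0],[40,0.5,0,1.5,0,0,0],[40,0,0,1,0,0,0],[40,0,0,1,0,0,0],[40,0,0,0.5,0,0,0],[40,0,0,0,0,0,0],[40,0,0,0,0,0,0]]]'
python3 go.py 0.6512 0.0105 0.0545
```

```text
t: 8.85
position: [0.6513, 0.0105, 0.0554]
orientation: [0.0, 0.722, 0.692, 0.0]
contact_force: [-0.2, 0.4, -2.7]
opening: 0.497
gripper_force: 81.5
pos [0.6513 0.0105 0.0554] tool axes [[0.043, 0.999, 0.0], [0.999, -0.043, 0.0], [0.0, 0.0, -1.0]] open 0.497 grip 81.5 t 8.85
delta tool mm [-0.  -0.1  0.9]
```

```bash
python3 -m creep '[[[40,0,0,0.5,0,0,0],[40,0,0,0.5,0,0,0],[40,0,0,0.5,0,0,0],[40,0,0,0,0,0,0],[40,0,0,0,0,0,0]]]'
```

```text
t: 9.27
position: [0.6514, 0.0105, 0.0545]
orientation: [0.0, 0.722, 0.692, 0.0]
contact_force: [-2.6, 0.3, 4.4]
opening: 0.503
gripper_force: 81.7
```

Contact is made (the vertical force changed sign). Now I'll release, rise, and move to core_80.

```bash
python3 -m creep '[[[85,0,0,0,0,0,0],[85,0,0,0,0,0,0],[85,0,0,0,0,0,0],[85,0,0,0,0,0,0],[85,0,0,0,0,0,0],[85,0,0,0,0,0,0],[85,0,0,0,0,0,0],[85,0,0,0,0,0,0],[85,0,0,-5,0,0,0],[85,0,0,-10,0,0,0],[85,0,0,-15,0,0,0],[85,0,0,-20,0,0,0]]]'
python3 -m creep '[[[85,0,0,-20,0,0,0],[85,0,0,-20,0,0,0],[85,0,0,-20,0,0,0],[85,0,0,-20,0,0,0],[85,0,0,-20,0,0,0],[85,0,0,-10,0,0,0],[85,0,0,-5,0,0,0],[85,0,0,0,0,0,0]]]'
python3 go.py 0.470 -0.143 0.22
python3 - <<'E'
from h import *
W=ctrl.snapshot("wrist");cv2.imwrite("pics/w3.png",W["frame"][:,:,::-1])
E
```

```text
t: 10.27
position: [0.6504, 0.0105, 0.1039]
orientation: [-0.001, 0.722, 0.692, -0.001]
contact_force: [0.6, -0.9, -0.3]
opening: 0.997
gripper_force: 0.0
t: 10.93
position: [0.652, 0.0106, 0.2204]
orientation: [0.001, 0.722, 0.692, 0.001]
contact_force: [0.1, 0.4, 0.0]
opening: 0.998
gripper_force: 0.0
pos [0.652  0.0106 0.2204] tool axes [[0.043, 0.999, 0.003], [0.999, -0.043, 0.0], [0.0, 0.003, -1.0]] open 0.998 grip 0.0 t 10.9333
delta tool mm [-1.612e+02 -1.752e+02 -1.000e-01]
```

View pics/w3.png

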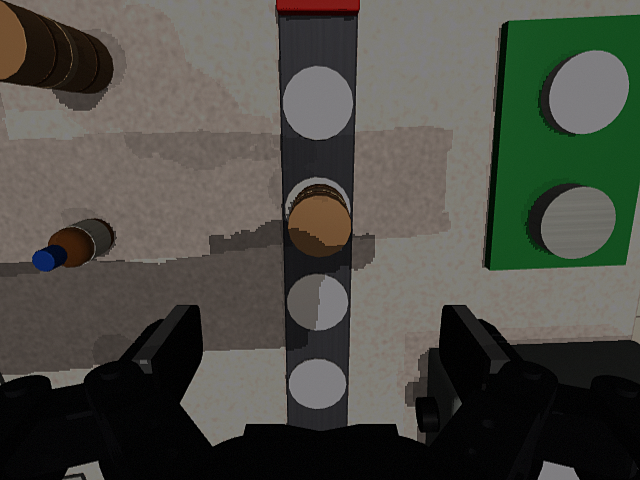

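Core_60 stands on seat c with its top face at (320,226). Seats d (318,103), b (317,302) and a (317,384) are all visible. I'll measure those and move to core_80 afterwards.

```bash
python3 - <<'E'
from h import *
W=ctrl.snapshot("wrist")
for u,z in[((320,226),.075),((318,103),.015),((317.5,302),.015),((317,384),.015)]:print(plane(W,u,z).round(4))
E
python3 -m creep '[[[85,-10,-10,0,0,0,0],[85,-16,-17,0,0,0,0],[85,-18,-20,0,0,0,0],[85,-18,-20,0,0,0,0],[85,-18,-20,0,0,0,0],[85,-18,-20,0,0,0,0],[85,-18,-20,0,0,0,0],[85,-18,-20,0,0,0,0],[85,-14,-14,0,0,0,0],[85,-9,-9,0,0,0,0],[85,-4,-5,0,0,0,0],[85,0,0,0,0,0,0]]]'
python3 go.py 0.470 -0.143 0.22
python3 - <<'E'
from h import *
W=ctrl.snapshot("wrist")
for b in blobs(W,(5,90,60),(25,255,255),1500,9000,(200,100,440,330)):print(b[0],b[1],plane(W,b[0],.08))
E
```

```text
[0.6507 0.0128 0.075 ]
[0.6528 0.0969 0.015 ]
[ 0.6447 -0.0717  0.015 ]
[ 0.6404 -0.1564  0.015 ]
t: 12.03
position: [0.4685, -0.1431, 0.2182]
orientation: [-0.001, 0.723, 0.691, -0.0]
contact_force: [0.2, 0.5, -0.6]
opening: 0.993
gripper_force: 0.0
pos [ 0.4685 -0.1431  0.2182] tool axes [[0.044, 0.999, -0.001], [0.999, -0.044, 0.001], [0.001, -0.001, -1.0]] open 0.993 grip 0.0 t 12.0333
delta tool mm [ 0.2  1.5 -1.8]
[324.53555298 222.0687561 ] (42.20427703857422, 66.90425872802734) [ 0.47081541 -0.13672668  0.08      ]
```

```bash
python3 -m creep '[[[85,0,1,8,0,0,0],[85,0,0.5,16,0,0,0],[85,0,0,20,0,0,0],[85,0,0,22,0,0,0],[85,0,0,22,0,0,0],[85,0,0,22,0,0,0],[85,0,0,20,0,0,0],[85,0,0,16,0,0,0],[85,0,0,10,0,0,0],[85,0,0,8,0,0,0],[85,0,0,4,0,0,0],[85,0,0,0,0,0,0]]]'
python3 -m creep '[[[40,0,0,0,0,0,0],[40,0,0,0,0,0,0],[40,0,0,0,0,0,0],[40,0,0,0,0,0,0],[40,0,0,0,0,0,0],[40,0,0,0,0,0,0],[40,0,0,0,0,0,0],[40,0,0,0,0,0,0],[40,0,0,0,0,0,0],[40,0,0,0,0,0,0]]]' 80
python3 -m creep '[[[40,0,0,-5,0,0,0],[40,0,0,-10,0,0,0],[40,0,0,-15,0,0,0],[40,0,0,-20,0,0,0],[40,0,0,-20,0,0,0],[40,0,0,-20,0,0,0],[40,0,0,-20,0,0,0],[40,0,0,-20,0,0,0],[40,0,0,-12,0,0,0],[40,0,0,-6,0,0,0],[40,0,0,-2,0,0,0],[40,0,0,0,0,0,0]]]'
python3 go.py 0.6465 -0.0735 0.20
```

```text
t: 13.08
position: [0.4709, -0.1423, 0.0497]
orientation: [-0.001, 0.722, 0.692, -0.0]
contact_force: [-0.4, -0.3, -0.9]
opening: 0.996
gripper_force: 0.0
t: 13.92
position: [0.4712, -0.1431, 0.0517]
orientation: [0.0, 0.722, 0.692, 0.0]
contact_force: [-1.5, 0.5, 6.0]
opening: 0.5
gripper_force: 80.5
t: 14.92
position: [0.4709, -0.1428, 0.2007]
orientation: [-0.0, 0.722, 0.692, -0.0]
contact_force: [0.9, 0.4, -3.7]
opening: 0.499
gripper_force: 81.5
pos [ 0.4709 -0.1428  0.2007] tool axes [[0.043, 0.999, -0.0], [0.999, -0.043, 0.0], [0.0, -0.0, -1.0]] open 0.499 grip 81.5 t 14.9167
delta tool mm [ 76.8 172.5   0.7]
```

```bash
python3 -m creep '[[[40,4,8,0,0,0,0],[40,7,15,0,0,0,0],[40,9,20,0,0,0,0],[40,9,20,0,0,0,0],[40,9,20,0,0,0,0],[40,9,20,0,0,0,0],[40,9,20,0,0,0,0],[40,8,20,0,0,0,0],[40,6,14,0,0,0,0],[40,4,10,0,0,0,0],[40,3,5,0,0,0,0],[40,0,0,0,0,0,0]]]'
python3 -m creep '[[[40,0,0,6,0,0,0],[40,0,0,12,0,0,0],[40,0,0,18,0,0,0],[40,0,0,20,0,0,0],[40,0,0,20,0,0,0],[40,0,0,16,0,0,0],[40,0,0,12,0,0,0],[40,0,0,8,0,0,0],[40,0,0,5,0,0,0],[40,0,0,5,0,0,0],[40,0,0,4,0,0,0],[40,0,0,0,0,0,0]]]'
python3 go.py 0.6465 -0.0735 0.0667
```

```text
t: 15.92
position: [0.647, -0.0723, 0.1989]
orientation: [-0.001, 0.722, 0.692, -0.0]
contact_force: [-0.3, 1.2, -2.4]
opening: 0.498
gripper_force: 81.8
t: 16.92
position: [0.6459, -0.0734, 0.0745]
orientation: [-0.0, 0.722, 0.692, -0.0]
contact_force: [0.8, 0.2, -3.3]
opening: 0.498
gripper_force: 81.7
pos [ 0.6459 -0.0734  0.0745] tool axes [[0.043, 0.999, -0.0], [0.999, -0.043, -0.0], [-0.0, -0.0, -1.0]] open 0.498 grip 81.7 t 16.9167
delta tool mm [-0.1  0.6  7.8]
```

```bash
python3 -m creep '[[[40,0,0.5,2,0,0,0],[40,0,0,2,0,0,0],[40,0,0,1,0,0,0],[40,0,0,1,0,0,0],[40,0,0,1,0,0,0],[40,0,0,0.5,0,0,0],[40,0,0,0.5,0,0,0],[40,0,0,0,0,0,0]]]'
python3 -m creep '[[[40,0,0,0.5,0,0,0],[40,0,0,0,0,0,0],[40,0,0,0,0,0,0]]]'
```

```text
t: 17.58
position: [0.6467, -0.0733, 0.0669]
orientation: [0.0, 0.722, 0.692, 0.0]
contact_force: [-0.3, 0.4, -2.9]
opening: 0.496
gripper_force: 81.7
t: 17.83
position: [0.6468, -0.0734, 0.0668]
orientation: [0.0, 0.722, 0.692, 0.0]
contact_force: [-1.5, -0.2, 1.1]
opening: 0.498
gripper_force: 81.7
```

Contact. I'll release, rise, and go to core_40 at (0.479, 0.332), passing high over core_100 and the bottle. The order doesn't matter, so core_100 could come first.

```bash
python3 -m creep '[[[85,0,0,0,0,0,0],[85,0,0,0,0,0,0],[85,0,0,0,0,0,0],[85,0,0,0,0,0,0],[85,0,0,0,0,0,0],[85,0,0,0,0,0,0],[85,0,0,0,0,0,0],[85,0,0,0,0,0,0],[85,0,0,-5,0,0,0],[85,0,0,-10,0,0,0],[85,0,0,-15,0,0,0],[85,0,0,-20,0,0,0]]]'
python3 -m creep '[[[85,0,0,-20,0,0,0],[85,0,0,-20,0,0,0],[85,0,0,-20,0,0,0],[85,0,0,-20,0,0,0],[85,0,0,-20,0,0,0],[85,0,0,-10,0,0,0],[85,0,0,-5,0,0,0],[85,0,0,0,0,0,0]]]'
python3 go.py 0.470 0.135 0.23
```

```text
t: 18.83
position: [0.6458, -0.0732, 0.1164]
orientation: [-0.001, 0.722, 0.692, -0.001]
contact_force: [0.2, -0.2, -0.1]
opening: 0.996
gripper_force: 0.0
t: 19.5
position: [0.6474, -0.0735, 0.2329]
orientation: [0.001, 0.722, 0.692, 0.001]
contact_force: [0.7, -0.7, 0.1]
opening: 0.992
gripper_force: 0.0
pos [ 0.6474 -0.0735  0.2329] tool axes [[0.043, 0.999, 0.003], [0.999, -0.043, -0.0], [-0.0, 0.003, -1.0]] open 0.992 grip 0.0 t 19.5
delta tool mm [ 200.7 -186.2    2.3]
```

```bash
python3 -m creep '[[[85,8,-8,0,0,0,0],[85,15,-14,0,0,0,0],[85,20,-18,0,0,0,0],[85,20,-19,0,0,0,0],[85,20,-19,0,0,0,0],[85,20,-19,0,0,0,0],[85,20,-19,0,0,0,0],[85,20,-19,0,0,0,0],[85,20,-18,0,0,0,0],[85,18,-15,0,0,0,0],[85,12,-11,0,0,0,0],[85,8,-7,0,0,0,0]]]'
python3 -m creep '[[[85,0,0,0,0,0,0]]]'
python3 go.py 0.470 0.135 0.23
python3 - <<'E'
from h import *
W=ctrl.snapshot("wrist");cv2.imwrite("pics/w4.png",W["frame"][:,:,::-1])
for b in blobs(W,(5,90,60),(25,255,255),1000,9000,(200,100,440,330)):print(b[0],b[1],plane(W,b[0],.1))
E
```

```text
t: 20.5
position: [0.4672, 0.1363, 0.23]
orientation: [-0.001, 0.722, 0.692, -0.001]
contact_force: [-0.2, 0.3, 0.4]
opening: 0.996
gripper_force: 0.0
t: 20.58
position: [0.4676, 0.1364, 0.2304]
orientation: [-0.001, 0.721, 0.693, -0.001]
contact_force: [-0.2, -0.0, -0.3]
opening: 0.995
gripper_force: 0.0
pos [0.4676 0.1364 0.2304] tool axes [[0.041, 0.999, -0.003], [0.999, -0.041, -0.0], [-0.0, -0.003, -1.0]] open 0.995 grip 0.0 t 20.5833
delta tool mm [-1.3  2.5  0.3]
[328.37966919 225.07496643] (40.77431869506836, 67.77921295166016) [0.47223006 0.14242121 0.1       ]
```

View pics/w4.png

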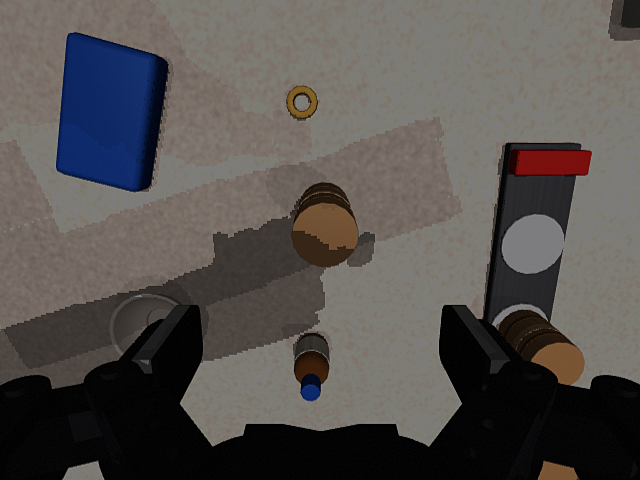

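The wrist view shows core_100's top face spanning x 292–358 and y 200–267, centre (325,234), which casts to about (0.470, 0.137). The bottle is 140 mm away in -y, clear of the fingers. I'll grasp it.

```bash
python3 -m creep '[[[85,0,1.5,8,0,0,0],[85,-0.5,1,16,0,0,0],[85,0,0,20,0,0,0],[85,0,0,22,0,0,0],[85,0,0,22,0,0,0],[85,0,0,22,0,0,0],[85,0,0,20,0,0,0],[85,0,0,16,0,0,0],[85,0,0,10,0,0,0],[85,0,0,8,0,0,0],[85,0,0,4,0,0,0],[85,0,0,0,0,0,0]]]'
python3 -m creep '[[[40,0,0,0,0,0,0],[40,0,0,0,0,0,0],[40,0,0,0,0,0,0],[40,0,0,0,0,0,0],[40,0,0,0,0,0,0],[40,0,0,0,0,0,0],[40,0,0,0,0,0,0],[40,0,0,0,0,0,0],[40,0,0,0,0,0,0],[40,0,0,0,0,0,0]]]' 80
python3 -m creep '[[[40,0,0,-5,0,0,0],[40,0,0,-10,0,0,0],[40,0,0,-15,0,0,0],[40,0,0,-20,0,0,0],[40,0,0,-20,0,0,0],[40,0,0,-20,0,0,0],[40,0,0,-20,0,0,0],[40,0,0,-20,0,0,0],[40,0,0,-12,0,0,0],[40,0,0,-6,0,0,0],[40,0,0,-2,0,0,0],[40,0,0,0,0,0,0]]]'
python3 go.py 0.643 -0.158 0.212
```

```text
t: 21.63
position: [0.4718, 0.1341, 0.0622]
orientation: [-0.0, 0.723, 0.691, -0.001]
contact_force: [0.3, -0.2, -0.1]
opening: 0.996
gripper_force: 0.0
t: 22.47
position: [0.4719, 0.1351, 0.0641]
orientation: [0.0, 0.722, 0.692, 0.0]
contact_force: [-3.0, -0.3, 6.0]
opening: 0.498
gripper_force: 79.9
t: 23.47
position: [0.4717, 0.1347, 0.213]
orientation: [-0.0, 0.722, 0.692, -0.0]
contact_force: [0.1, 0.1, -4.6]
opening: 0.501
gripper_force: 81.3
pos [0.4717 0.1347 0.213 ] tool axes [[0.043, 0.999, -0.0], [0.999, -0.043, -0.0], [-0.0, -0.0, -1.0]] open 0.501 grip 81.3 t 23.4667
delta tool mm [-285.1  183.7    1. ]
```

```bash
python3 -m creep '[[[40,-7,4,0,0,0,0],[40,-14,9,0,0,0,0],[40,-20,13,0,0,0,0],[40,-20,13,0,0,0,0],[40,-20,13,0,0,0,0],[40,-20,13,0,0,0,0],[40,-20,13,0,0,0,0],[40,-20,13,0,0,0,0],[40,-20,13,0,0,0,0],[40,-20,13,0,0,0,0],[40,-20,13,0,0,0,0],[40,-20,13,0,0,0,0]]]'
python3 -m creep '[[[40,-20,13,0,0,0,0],[40,-18,12,0,0,0,0],[40,-14,9,0,0,0,0],[40,-8,5,0,0,0,0],[40,-4,2,0,0,0,0],[40,0,0,0,0,0,0],[40,0,0,0,0,0,0]]]'
python3 go.py 0.643 -0.158 0.0791
```

```text
t: 24.47
position: [0.605, -0.0938, 0.2114]
orientation: [-0.001, 0.722, 0.692, -0.001]
contact_force: [0.4, -0.1, -4.8]
opening: 0.499
gripper_force: 81.3
t: 25.05
position: [0.6428, -0.1573, 0.2126]
orientation: [-0.001, 0.722, 0.692, -0.0]
contact_force: [-0.3, -0.6, -3.9]
opening: 0.5
gripper_force: 81.4
pos [ 0.6428 -0.1573  0.2126] tool axes [[0.043, 0.999, -0.002], [0.999, -0.043, 0.001], [0.001, -0.002, -1.0]] open 0.5 grip 81.4 t 25.05
delta tool mm [ -0.8   0.5 133.5]
```

```bash
python3 -m creep '[[[40,0,0,6,0,0,0],[40,-0.5,0,12,0,0,0],[40,0,0,18,0,0,0],[40,0,0,20,0,0,0],[40,0,0,20,0,0,0],[40,0,0,16,0,0,0],[40,0,0,12,0,0,0],[40,0,0,8,0,0,0],[40,0,0,5,0,0,0],[40,0,0,5,0,0,0],[40,0,0,4,0,0,0],[40,0,0,0,0,0,0]]]'
python3 -m creep '[[[40,0,0,2,0,0,0],[40,0,0,1,0,0,0],[40,0,0,1,0,0,0],[40,0,0,1,0,0,0],[40,0,0,0.5,0,0,0],[40,0,0,0.5,0,0,0],[40,0,0,0,0,0,0],[40,0,0,0,0,0,0]]]'
python3 go.py 0.643 -0.158 0.0791
```

```text
t: 26.05
position: [0.6434, -0.1581, 0.0871]
orientation: [-0.0, 0.722, 0.692, -0.0]
contact_force: [-0.3, -0.3, -5.1]
opening: 0.499
gripper_force: 81.4
t: 26.72
position: [0.6435, -0.1583, 0.0813]
orientation: [-0.0, 0.722, 0.692, -0.0]
contact_force: [0.1, -0.4, -4.6]
opening: 0.502
gripper_force: 81.4
pos [ 0.6435 -0.1583  0.0813] tool axes [[0.043, 0.999, -0.0], [0.999, -0.043, 0.0], [0.0, -0.0, -1.0]] open 0.502 grip 81.4 t 26.7167
delta tool mm [ 0.3 -0.5  2.2]
```

```bash
python3 -m creep '[[[40,0,0,0.5,0,0,0],[40,0,0,0.5,0,0,0],[40,0,0,0.5,0,0,0],[40,0,0,0.5,0,0,0],[40,0,0,0.5,0,0,0],[40,0,0,0,0,0,0],[40,0,0,0,0,0,0]]]'
```

```text
t: 27.3
position: [0.6436, -0.1583, 0.0793]
orientation: [0.0, 0.722, 0.692, 0.0]
contact_force: [-1.5, -0.3, -1.1]
opening: 0.5
gripper_force: 81.4
```

Contact is starting (4.6 N of load has dropped to 1.1 N). One more half millimetre, then release and rise.

```bash
python3 -m creep '[[[40,0,0,0.4,0,0,0],[40,0,0,0,0,0,0],[85,0,0,0,0,0,0],[85,0,0,0,0,0,0],[85,0,0,0,0,0,0],[85,0,0,0,0,0,0],[85,0,0,0,0,0,0],[85,0,0,0,0,0,0],[85,0,0,0,0,0,0],[85,0,0,0,0,0,0],[85,0,0,-5,0,0,0],[85,0,0,-10,0,0,0]]]'
python3 -m creep '[[[85,0,0,-20,0,0,0],[85,0,0,-20,0,0,0],[85,0,0,-20,0,0,0],[85,0,0,-20,0,0,0],[85,0,0,-20,0,0,0],[85,0,0,-20,0,0,0],[85,0,0,-10,0,0,0],[85,0,0,-5,0,0,0],[85,0,0,0,0,0,0]]]'
python3 go.py 0.479 0.332 0.2
```

```text
t: 28.3
position: [0.6424, -0.158, 0.0926]
orientation: [-0.001, 0.722, 0.692, -0.001]
contact_force: [-1.1, -0.0, -0.1]
opening: 0.996
gripper_force: 0.0
t: 29.05
position: [0.6442, -0.1585, 0.23]
orientation: [0.001, 0.722, 0.692, 0.001]
contact_force: [-0.6, 0.3, 0.1]
opening: 0.996
gripper_force: 0.0
pos [ 0.6442 -0.1585  0.23  ] tool axes [[0.043, 0.999, 0.003], [0.999, -0.043, -0.001], [-0.001, 0.003, -1.0]] open 0.996 grip 0.0 t 29.05
delta tool mm [ 482.9 -186.2   29.2]
```

```bash
python3 -m creep '[[[85,8,-4,0,0,0,0],[85,16,-7,0,0,0,0],[85,24,-10,0,0,0,0],[85,24,-10,0,0,0,0],[85,24,-10,0,0,0,0],[85,24,-10,0,0,0,0],[85,24,-10,0,0,0,0],[85,24,-10,0,0,0,0],[85,24,-10,0,0,0,0],[85,24,-10,0,0,0,0],[85,24,-10,0,0,0,0],[85,24,-10,0,0,0,0]]]'
python3 -m creep '[[[85,24,-10,0,0,0,0],[85,24,-10,0,0,0,0],[85,24,-10,2,0,0,0],[85,24,-10,4,0,0,0],[85,24,-8,4,0,0,0],[85,24,-8,5,0,0,0],[85,24,-6,5,0,0,0],[85,22,-5,5,0,0,0],[85,16,-4,5,0,0,0],[85,8,-2,0,0,0,0],[85,4,0,0,0,0,0],[85,0,0,0,0,0,0]]]'
python3 go.py 0.479 0.332 0.2
python3 - <<'E'
from h import *
W=ctrl.snapshot("wrist");cv2.imwrite("pics/w5.png",W["frame"][:,:,::-1])
for b in blobs(W,(5,90,60),(25,255,255),1000,9000,(200,100,440,330)):print(b[0],b[1],plane(W,b[0],.04))
E
```

```text
t: 30.05
position: [0.5418, 0.1115, 0.2267]
orientation: [-0.001, 0.722, 0.692, -0.001]
contact_force: [0.2, 0.4, 0.1]
opening: 0.996
gripper_force: 0.0
t: 31.05
position: [0.4798, 0.3314, 0.1977]
orientation: [-0.0, 0.722, 0.692, -0.001]
contact_force: [0.5, 0.8, -0.6]
opening: 0.995
gripper_force: 0.0
pos [0.4798 0.3314 0.1977] tool axes [[0.042, 0.999, -0.001], [0.999, -0.042, -0.001], [-0.001, -0.001, -1.0]] open 0.995 grip 0.0 t 31.05
delta tool mm [ 0.6 -0.8 -2.3]
[321.13943481 216.90126038] (44.18776321411133, 62.452964782714844) [0.47985622 0.33690252 0.04      ]
```

View pics/w5.png

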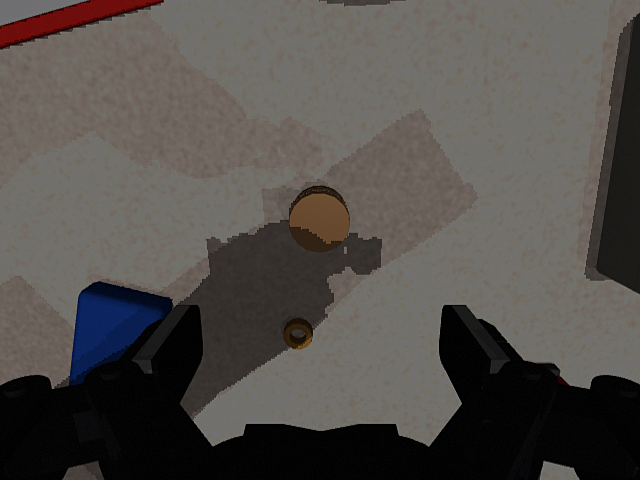

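The wrist view shows core_40's top face at (319.5,221.5), which casts to about (0.479, 0.333). The blue box at (120,330) and brass nut at (298,333) are clear of the fingers.

```bash
python3 -m creep '[[[85,0.5,-0.5,8,0,0,0],[85,0.5,-0.5,16,0,0,0],[85,0,0,20,0,0,0],[85,0,0,22,0,0,0],[85,0,0,22,0,0,0],[85,0,0,22,0,0,0],[85,0,0,20,0,0,0],[85,0,0,17,0,0,0],[85,0,0,12,0,0,0],[85,0,0,9,0,0,0],[85,0,0,4,0,0,0],[85,0,0,0,0,0,0]]]'
python3 -m creep '[[[40,0,0,0,0,0,0],[40,0,0,0,0,0,0],[40,0,0,0,0,0,0],[40,0,0,0,0,0,0],[40,0,0,0,0,0,0],[40,0,0,0,0,0,0],[40,0,0,0,0,0,0],[40,0,0,0,0,0,0],[40,0,0,0,0,0,0],[40,0,0,0,0,0,0]]]' 80
python3 -m creep '[[[40,0,0,-5,0,0,0],[40,0,0,-10,0,0,0],[40,0,0,-15,0,0,0],[40,0,0,-20,0,0,0],[40,0,0,-20,0,0,0],[40,0,0,-20,0,0,0],[40,0,0,-20,0,0,0],[40,0,0,-20,0,0,0],[40,0,0,-12,0,0,0],[40,0,0,-6,0,0,0],[40,0,0,-2,0,0,0],[40,0,0,0,0,0,0]]]'
python3 go.py 0.654 0.096 0.175
```

```text
t: 32.1
position: [0.4791, 0.3312, 0.0256]
orientation: [-0.0, 0.722, 0.691, -0.001]
contact_force: [-0.3, -0.7, -0.5]
opening: 0.993
gripper_force: 0.0
t: 32.93
position: [0.48, 0.3327, 0.0278]
orientation: [0.0, 0.722, 0.692, 0.001]
contact_force: [-1.6, -0.7, 4.6]
opening: 0.488
gripper_force: 80.5
t: 33.93
position: [0.4794, 0.3322, 0.1767]
orientation: [0.0, 0.722, 0.692, 0.0]
contact_force: [-0.2, 0.3, -3.1]
opening: 0.487
gripper_force: 81.1
pos [0.4794 0.3322 0.1767] tool axes [[0.043, 0.999, 0.0], [0.999, -0.043, 0.0], [0.0, 0.0, -1.0]] open 0.487 grip 81.1 t 33.9333
delta tool mm [-228.5  184.5    1.7]
```

```bash
python3 -m creep '[[[40,-6,4,0,0,0,0],[40,-12,10,0,0,0,0],[40,-20,16,0,0,0,0],[40,-20,16,0,0,0,0],[40,-20,16,0,0,0,0],[40,-20,16,0,0,0,0],[40,-20,16,0,0,0,0],[40,-20,16,0,0,0,0],[40,-20,16,0,0,0,0],[40,-20,16,0,0,0,0],[40,-20,16,0,0,0,0],[40,-12,14,0,0,0,0]]]'
python3 -m creep '[[[40,-10,9,0,0,0,0],[40,-6,3,0,0,0,0],[40,-2.5,0.5,0,0,0,0],[40,0,0,0,0,0,0],[40,0,0,0,0,0,0],[40,0,0,10,0,0,0],[40,0,0,18,0,0,0],[40,0,0,20,0,0,0],[40,0,0,12,0,0,0],[40,0,0,6,0,0,0],[40,0,0,2,0,0,0],[40,0,0,0,0,0,0]]]'
python3 go.py 0.654 0.096 0.0428
```

```text
t: 34.93
position: [0.6423, 0.1119, 0.1747]
orientation: [-0.0, 0.723, 0.691, -0.002]
contact_force: [0.1, 0.7, -1.7]
opening: 0.49
gripper_force: 81.2
t: 35.93
position: [0.6534, 0.0965, 0.108]
orientation: [-0.0, 0.722, 0.692, -0.0]
contact_force: [-0.3, -0.1, -1.8]
opening: 0.488
gripper_force: 81.2
pos [0.6534 0.0965 0.108 ] tool axes [[0.042, 0.999, -0.001], [0.999, -0.042, -0.0], [-0.0, -0.001, -1.0]] open 0.488 grip 81.2 t 35.9333
delta tool mm [-0.5  0.6 65.2]
```

```bash
python3 -m creep '[[[40,0,0.5,6,0,0,0],[40,-0.5,0,12,0,0,0],[40,0,0,14,0,0,0],[40,0,0,10,0,0,0],[40,0,0,7,0,0,0],[40,0,0,5,0,0,0],[40,0,0,3,0,0,0],[40,0,0,2,0,0,0],[40,0,0,1,0,0,0],[40,0,0,1,0,0,0],[40,0,0,0,0,0,0],[40,0,0,0,0,0,0]]]'
python3 go.py 0.654 0.096 0.0428
```

```text
t: 36.93
position: [0.6547, 0.0955, 0.0478]
orientation: [0.0, 0.722, 0.692, 0.0]
contact_force: [-0.4, 0.4, -2.0]
opening: 0.487
gripper_force: 81.2
pos [0.6547 0.0955 0.0478] tool axes [[0.043, 0.999, 0.001], [0.999, -0.043, 0.0], [0.0, 0.001, -1.0]] open 0.487 grip 81.2 t 36.9333
delta tool mm [ 0.5 -0.7  5. ]
```

```bash
python3 -m creep '[[[40,0.5,-0.5,1,0,0,0],[40,0,0,1,0,0,0],[40,0,0,1,0,0,0],[40,0,0,0.5,0,0,0],[40,0,0,0.5,0,0,0],[40,0,0,0.5,0,0,0],[40,0,0,0.5,0,0,0],[40,0,0,0,0,0,0],[40,0,0,0,0,0,0]]]'
```

```text
t: 37.68
position: [0.654, 0.096, 0.0429]
orientation: [0.0, 0.722, 0.692, 0.0]
contact_force: [-0.9, -0.4, 2.3]
opening: 0.496
gripper_force: 81.3
```

Contact. I'll release, rise, back away a little and check with the cameras.

```bash
python3 -m creep '[[[85,0,0,0,0,0,0],[85,0,0,0,0,0,0],[85,0,0,0,0,0,0],[85,0,0,0,0,0,0],[85,0,0,0,0,0,0],[85,0,0,0,0,0,0],[85,0,0,0,0,0,0],[85,0,0,0,0,0,0],[85,0,0,-5,0,0,0],[85,0,0,-10,0,0,0],[85,0,0,-15,0,0,0],[85,0,0,-20,0,0,0]]]'
python3 -m creep '[[[85,0,0,-20,0,0,0],[85,0,0,-20,0,0,0],[85,0,0,-20,0,0,0],[85,0,0,-20,0,0,0],[85,0,0,-20,0,0,0],[85,0,0,-20,0,0,0],[85,0,0,-10,0,0,0],[85,0,-10,0,0,0,0],[85,0,-20,0,0,0,0],[85,0,-25,0,0,0,0],[85,0,-25,0,0,0,0],[85,0,-25,0,0,0,0]]]'
python3 -m creep '[[[85,0,-25,0,0,0,0],[85,0,-25,0,0,0,0],[85,0,-25,0,0,0,0],[85,0,-20,0,0,0,0],[85,0,-10,0,0,0,0],[85,0,0,0,0,0,0],[85,0,0,0,0,0,0]]]'
python3 - <<'E'
from h import *
S=ctrl.snapshot("scene");T=ctrl.snapshot("top")
cv2.imwrite("pics/f.png",np.hstack([cv2.resize(d["frame"][y:y+150,x:x+200,::-1],(400,300)) for d,x,y in((S,250,190),(T,250,130))]))
seat=np.array([[.6546,.0951],[.6512,.0101],[.6472,-.0747],[.6436,-.1595]])
for b in blobs(T,(14,40,95),(34,255,255),120,800,(272,170,430,222)):
    for z,s in zip((.055,.075,.095,.115),seat):
        p=plane(T,b[0],z)[:2]
        if np.hypot(*(p-s))<.03:print(b[0].round(1),np.round(b[1],1),z,((p-s)*1000).round(1))
E
```

```text
t: 38.68
position: [0.653, 0.0959, 0.0925]
orientation: [-0.001, 0.722, 0.692, -0.001]
contact_force: [0.2, -0.8, 0.4]
opening: 0.994
gripper_force: 0.0
t: 39.68
position: [0.5479, 0.1005, 0.2225]
orientation: [-0.0, 0.722, 0.692, 0.0]
contact_force: [0.2, -0.4, 0.2]
opening: 0.998
gripper_force: 0.0
t: 40.27
position: [0.4449, 0.1052, 0.2229]
orientation: [0.001, 0.722, 0.692, 0.001]
contact_force: [0.8, -0.3, 0.7]
opening: 0.995
gripper_force: 0.0
[296.  193.5] [17.9 18.5] 0.055 [ 0.5 -1.5]
[332.1 192.4] [18.3 19.3] 0.075 [ 1.2 -0.1]
[370.4 192.2] [18.8 19.9] 0.095 [ 0.4 -0.3]
[410.  191.6] [19.2 20.3] 0.115 [-0.1  0.1]
```

View pics/f.png

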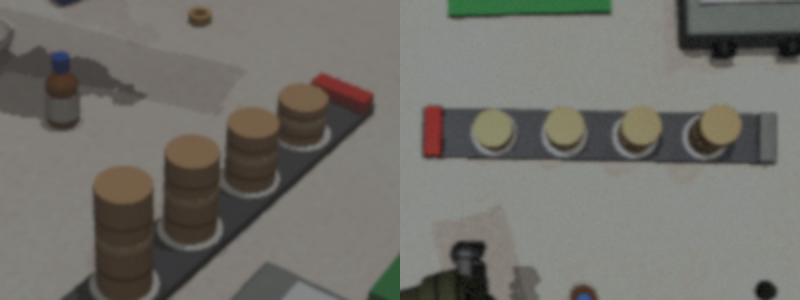

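The left crop shows the four cores upright on the seats, rising from the red block (shortest beside it, crop (300,110)) to the tallest (124,240), with the bottle standing at (62,95). The top view puts every core within 2 mm of its seat centre.

```bash
python3 -c "from cell import ctrl;print(ctrl.finish_job())"
```

```text
the job is handed in; nothing more can be done
None
```

The job is handed in: the 40, 60, 80 and 100 mm cores stand in that order from the red block, each about 2 mm or less from its seat centre in the last top view, and the amber bottle is still upright; no verdict came back from the judging.

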